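Slide the loose tray into the desk sorter

ROBOT

A 7-joint arm with a two-finger parallel gripper is mounted at the origin on the work surface. World frame = base frame: x ahead of the robot, y to its left, z up, the work surface at z = 0. Lengths are in m, angles in rad, forces in N, time in s.
With the tool pointing down it reaches from about 0.425 to 0.925 m from the base axis. Payload 6.8 kg.
Tool frame: the origin (TCP) lies at the centre of the arm's flange, where the gripper is bolted on; the fingertips stand 173 mm ahead of it and the grasp point (between the pads) lies 155 mm ahead of it; z points along the fingers, y is the direction in which the jaws open and shut (so a half turn about z gives the same grasp; the last joint's range is limited). The gripper opens to 85 mm and grips with 20 to 120 N. Pads are 22 mm wide; open, the fingers measure 114 mm over their backs; the gripper's body (76 mm by 85 mm) begins 54 mm behind the grasp point. The pads swing forward as they close: fully open they stand 13 mm farther back than shut.
Start: joints at [-1.216, 0.477, 0.022, 1.555, -0.011, 1.109, -0.083], TCP at [0.301, 0.604, 0.405] pointing down, gripper open.
Joint ranges: [-2.96, 2.96], [-0.34, 2.1], [-1.41, 1.46], [0.24, 2.44], [-1.37, 4.51], [0.17, 1.92], [-2.96, 2.96]. Speed limits (rad/s): [2.39, 2.39, 3.14, 3.14, 3.14, 3.14, 3.14].

INTERFACE

Orientations are given as a unit quaternion [w, x, y, z].
In Python, from workcell import arm gives the robot as it stands.
- The arm moves only by the shell command python3 -m pendant 'ROWS' [FORCE]. ROWS is JSON, a list that holds one entry, the list of rows, each a list of 7 numbers: the turn, a rotation vector about the tool's x, y, z in degrees, then the shift along the tool's x, y, z in cm, then the finger opening in cm, from 0 to 8.54. A call has 1 to 5 rows; each row shifts and turns the commanded pose from where the row before left it, along the tool's axes as they then stand; what a row does not reach is not made up. A row lasts 1/10 s, in which the tool goes at most 50 mm and 8.59 degrees, less where a joint would pass 70% of its speed; a pose out of reach is approached as far as the arm can. A call is refused whole if a number of a shift passes 5 or a number of a turn 8.59, either way. A call with a gripper value outside its range is refused whole. The fingers move at their own pace and stop on an object; FORCE is the grip in N (left out, the last holds). Time passes only in rows, so rows that do not move let the fingers close. It gives the time, the measured TCP pose, the force and the opening at its end, in the units of the state.
- arm.read_state(): the state, without advancing time (a new reading comes with each control period).
- arm.camera(name): name is "scene" or "side" or "wrist"; returns a dict with "pixels" (384x512x3 uint8, blue, green, red), "z_map" (384x512 float32, m along the optical axis (not along the pixel's ray), 0 where there is no reading), "intrinsics" (3x3 intrinsics, pixels), "T" (4x4, takes a point from camera to world coordinates). Camera axes: x right, y down, z forward; pixel columns grow to the right and rows downward; lengths in m; the calibration is good to about 2 mm. A picture is of the moment at which its call begins.
- arm.job_done(): hands the job in, once; it reports no verdict.
The state is a dict: "time": time; "joint_positions": joint angles; "joint_velocities": joint speeds; "joint_torque": joint torques, N m; "position": TCP position; "ee_rot": TCP orientation; "wrist_force": force on the tool from outside, world axes, zero at the start; "torque": the same for the moment, N m; "finger_gap": opening from 0.0 (shut) to 1.0 (fully open).
Only numpy, scipy, OpenCV 4.12 (cv2) and the standard library are available. Lean on these libraries where they do the work, as an engineer would, in place of code of your own. Each camera call takes 0.05 s, during which the arm holds its last target. There are 200 camera calls.

TASK

Pick up the loose paper tray by its upright handle and slide it into the sorter nearer to it (not the one further right), on the pair of rails directly above the tray that is already in it. Push it gently home (never more than about 20 N) until the rubber buffer at the back has clearly given way by about 6 mm, then let go and leave it there. Touch the sorter only with the tray, and leave the other things on the desk alone.

Things in the scene. Friction and masses are not known exactly. Their poses are not given: they have to be found in the camera images.
- tray: Loose grey plastic paper tray on the desk, 0.1 to 0.2 kg. Origin: centre of the underside of its sheet; z up, +x towards its rear edge (goes in first). Sheet 150 (x) x 180 (y) x 4 mm, a rim along each side (y = +-82 mm) up to 12 mm above the underside. A tongue, 50 mm wide, 4 mm thick, runs from the front edge (x = -75) to x = -150 mm and carries the upright handle.
- handle (a point): Grasp point in the tray's handle, a rectangular post 16 mm (x) by 24 mm (y), from 4 to 32 mm above the tray's underside, centred 130 mm in front of the tray's origin (x = -130 mm); this point is 26 mm above the underside. Axes as the tray's.
- sorter_a: Dark steel desk sorter, fixed, open-topped, 216 x 216 x 132 mm. Origin: centre of underside; +x: the way a tray slides in. Three rail pairs, ledge tops 24, 66, 108 mm up. A like tray lies on the lowest pair (handle top 56 mm up, at x = -142 mm); the middle pair is the one to use, the top stays empty. Of the two sorters use the one nearer the tray (y -0.21 to -0.14), not the other (y below -0.5).
- sorter_b: Dark steel desk sorter, fixed, open-topped, 216 x 216 x 132 mm. Origin: centre of underside; +x: the way a tray slides in. Three rail pairs, ledge tops 24, 66, 108 mm up. A like tray lies on the middle pair (handle top 98 mm up, at x = -142 mm); the top pair is the one to use, the lowest stays empty. Of the two sorters use the one nearer the tray (y -0.21 to -0.14), not the other (y below -0.5).
- slot_a (a point): On sorter_a's rail pair to use: centre line, at ledge-top height (66 mm), above the sorter's origin; axes as the sorter's. Ledges run along x from x = -100 mm, 156 mm apart. Outside each a fence rises 10 mm above the ledge; inner faces 184 mm apart (2 mm play each side), flaring out towards the mouth (ends x = -123 mm). A tray that is home has its origin 5 to 35 mm before here (-x).
- slot_b (a point): On sorter_b's rail pair to use: centre line, at ledge-top height (108 mm), above the sorter's origin; axes as the sorter's. Ledges run along x from x = -100 mm, 156 mm apart. Outside each a fence rises 10 mm above the ledge; inner faces 184 mm apart (2 mm play each side), flaring out towards the mouth (ends x = -123 mm). A tray that is home has its origin 5 to 35 mm before here (-x).
- buffer_a (a joint): Travel (m) of sorter_a's rubber-faced friction buffer, 70 mm wide, behind the pair to use: 0 untouched, 0.010 fully in (then hard). Gives at about 6 N, 0.6 N/mm stiffer as it goes, stays where pushed. Its mounting along the rails varies and is not measured: the tray's rear edge meets it with the tray's origin somewhere 39 to 15 mm before the slot point. Find it by feel.
- buffer_b (a joint): Travel (m) of sorter_b's rubber-faced friction buffer, 70 mm wide, behind the pair to use: 0 untouched, 0.010 fully in (then hard). Gives at about 6 N, 0.6 N/mm stiffer as it goes, stays where pushed. Its mounting along the rails varies and is not measured: the tray's rear edge meets it with the tray's origin somewhere 39 to 15 mm before the slot point. Find it by feel.
- pen_cup: Round blue plastic pen cup, 76 mm wide, 95 mm high; a bystander. Origin: centre of the underside.
- mug: White mug, 80 mm wide, 92 mm high; a bystander. Origin: centre of the underside.
- stapler: Black stapler, 130 x 34 x 46 mm; a bystander. Origin: centre of the underside.
- note_block: Block of paper notes, 76 x 76 x 28 mm; a bystander. Origin: centre of the underside.
- mouse: Computer mouse, 100 x 60 x 31 mm; a bystander. Origin: centre of the underside.
- punch: Dark steel hole punch, 105 x 60 x 60 mm; a bystander. Origin: centre of the underside.

How it is judged:
By the outcome, as a careful person would: the job done as asked, in the order asked, and still so for the second after the job is handed in, with the robot touching nothing.
It also fails if it takes over 58 s, if anything falls off the work surface, if the arm or the gripper's body presses on something with over 40 N, if the wrist force passes 120 N, or if a joint passes its speed limit or range.

## Working session

There is one attempt and no reset: what is moved stays moved. The work goes in short steps, Python scripts to look and compute and a shell command to move; the robot and the scene stay as the last step left them, time stands still between calls to the robot, and variables do not carry over. Pictures are saved under pics/ and viewed, about 8 in all and at most 12, crops included, and the job is handed in when it is done.

```bash
mkdir -p pics; ls; cat > h.py <<'E'
import numpy as np,cv2
from workcell import arm
from scipy.spatial.transform import Rotation as R
def cloud(c):
    K=c["intrinsics"];z=c["z_map"];v,u=np.mgrid[:z.shape[0],:z.shape[1]]
    P=np.stack([(u-K[0,2])/K[0,0]*z,(v-K[1,2])/K[1,1]*z,z],-1)
    return P@c["T"][:3,:3].T+c["T"][:3,3]
def save(c,n): cv2.imwrite(f"pics/{n}.png",c["pixels"]); np.savez(f"pics/{n}.npz",**c)
def load(n): return dict(np.load(f"pics/{n}.npz"))
E
python3 - <<'E'
from h import *
for n in("scene","side"):
    c=arm.camera(n);save(c,n+"0");print(n,c["T"].round(3).tolist(),c["intrinsics"].round(1).tolist())
a=[cv2.imread(f"pics/{n}0.png") for n in("scene","side")]
print(arm.read_state())
E
```

```text
pics
scene [[0.642, 0.502, -0.58, 1.174], [0.767, -0.409, 0.494, -0.691], [0.011, -0.762, -0.648, 0.831], [0.0, 0.0, 0.0, 1.0]] [[397.3, 0.0, 253.7], [0.0, 397.3, 185.8], [0.0, 0.0, 1.0]]
side [[0.975, -0.123, 0.185, 0.323], [-0.222, -0.549, 0.806, -1.109], [0.002, -0.827, -0.563, 0.757], [0.0, 0.0, 0.0, 1.0]] [[357.5, 0.0, 252.4], [0.0, 357.5, 195.2], [0.0, 0.0, 1.0]]
{'time': 0.1, 'joint_positions': array([-1.21614454,  0.47774544,  0.02235317,  1.55635703, -0.01149622,
        1.10928612, -0.08312261]), 'joint_velocities': array([ 0.00127902, -0.00155725,  0.00070907, -0.00124128, -0.00130954,
        0.00063484,  0.00113082]), 'joint_torque': array([ 5.17179622e-03, -5.97762144e+01,  1.61380872e+00, -2.81955332e+01,
        1.28315089e-02,  5.03688992e-03, -9.80590926e-06]), 'position': array([0.30121506, 0.60379007, 0.40380224]), 'ee_rot': array([-1.27157029e-04,  2.29321894e-01,  9.73350283e-01, -8.24035638e-04]), 'wrist_force': array([-0.45517   ,  0.58928043, -0.13352918]), 'torque': array([-0.03891331,  0.00951153, -0.03186216]), 'finger_gap': 0.9991081977520311}
```

View pics/scene0.png

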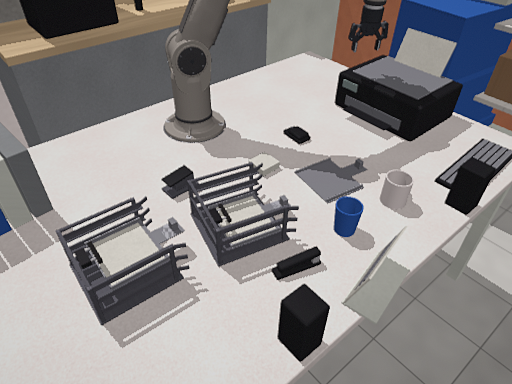

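View pics/side0.png

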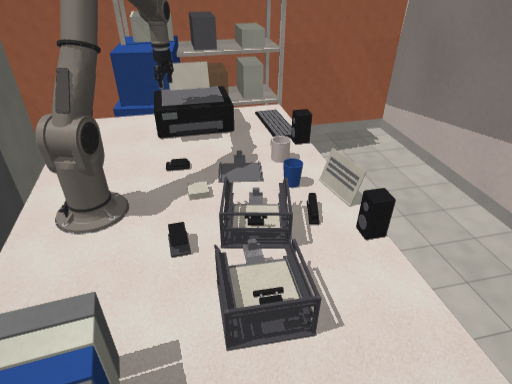

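The scene picture shows the loose tray at about (330,178) with its handle at (358,162), and the nearer sorter at about (240,215). Its mouth and the inner tray's handle (283,203) face the loose tray. The side picture agrees: tray (240,172), handle (239,158), nearer sorter (257,213). Next I'll build a top-down map.

```bash
python3 - <<'E'
from h import *
# top-down height map, 2mm/px : x 0.2..1.0 -> rows , y 0.35..-0.5 cols
W=np.zeros((420,450,3),np.uint8);Z=np.full((420,450),-1.)
for n in("scene0","side0"):
    c=load(n);P=cloud(c).reshape(-1,3);C=c["pixels"].reshape(-1,3)
    ok=(c["z_map"].ravel()>0)&(P[:,2]<.2)&(P[:,2]>-.02)
    for p,col in zip(P[ok],C[ok]):
        i=int((1.0-p[0])/.002);j=int((.4-p[1])/.002)
        if 0<=i<420 and 0<=j<450 and p[2]>Z[i,j]: Z[i,j]=p[2];W[i,j]=col
H=cv2.applyColorMap(np.clip(Z/.14*255,0,255).astype(np.uint8),cv2.COLORMAP_JET);H[Z<0]=0
k=np.ones((2,2),np.uint8)
cv2.imwrite("pics/top.png",np.hstack([cv2.dilate(W,k)[:,:400],cv2.dilate(H,k)[:,:400]]))
c=load("scene0");P=cloud(c)
hsv=cv2.cvtColor(c["pixels"],cv2.COLOR_BGR2HSV)
for (u,v) in[(330,178),(358,162),(283,203),(297,165),(338,198),(372,178),(190,180),(207,258),(292,238),(270,172)]:print((u,v),P[v,u].round(3),c["pixels"][v,u],hsv[v,u])
E
```

```text
(330, 178) [0.562 0.16  0.005] [134 127 129] [129  13 134]
(358, 162) [0.583 0.272 0.03 ] [69 65 65] [120  15  69]
(283, 203) [ 0.583 -0.074  0.045] [79 75 77] [135  13  79]
(297, 165) [0.441 0.128 0.003] [153 155 163] [  6  16 163]
(338, 198) [0.702 0.018 0.096] [126 105 100] [114  53 126]
(372, 178) [0.647 0.274 0.   ] [150 152 160] [  6  16 160]
(190, 180) [ 0.417 -0.277  0.132] [91 84 85] [124  20  91]
(207, 258) [ 0.577 -0.342 -0.001] [208 212 218] [ 12  12 218]
(292, 238) [ 0.671 -0.118  0.   ] [183 186 192] [ 10  12 192]
(270, 172) [0.409 0.032 0.001] [130 135 139] [ 17  17 139]
```

View pics/top.png

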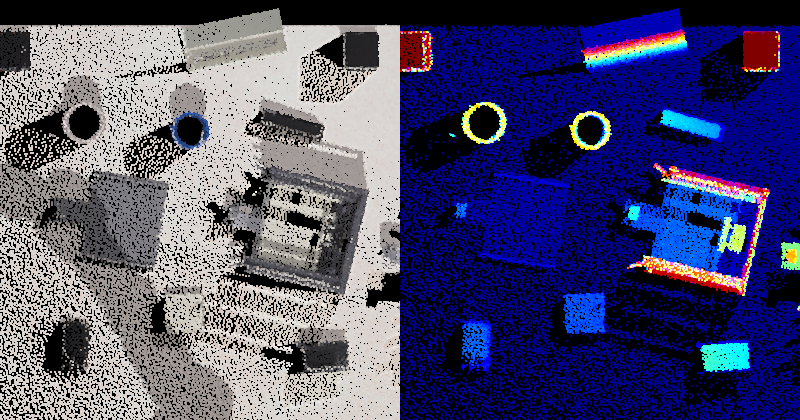

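The map shows the tray near (0.56, 0.15). The nearer sorter is turned slightly, with its inner tray low (blue) and a buffer behind the middle pair, so this is sorter_a and the target height is 66 mm. Now I'll get exact poses.

```bash
python3 - <<'E'
from h import *
def fit(Q): # PCA line
    vx,vy,x0,y0=cv2.fitLine(Q.astype(np.float32),cv2.DIST_HUBER,0,.002,.001).ravel();return np.array([vx,vy]),np.array([x0,y0])
for n in("scene0","side0"):
    c=load(n);P=cloud(c).reshape(-1,3);z=P[:,2]
    box=(P[:,0]>.37)&(P[:,0]<.72)&(P[:,1]<-.1)&(P[:,1]>-.36)
    S=P[box&(z>.118)&(z<.14)];r=cv2.minAreaRect(S[:,:2].astype(np.float32));print(n,"sorter",len(S),r,"ztop",np.percentile(S[:,2],[50,95]))
    for lo,hi in((.40,.56),(.56,.72)):
        L=S[(S[:,0]>lo)&(S[:,0]<hi)&(S[:,1]>-.27)][:,:2];
        if len(L)>20:
            d,o=fit(L);print("  rail",len(L),np.degrees(np.arctan2(d[1],d[0])),o,'at y=-.2 x',o[0]+d[0]/d[1]*(-.2-o[1]))
    g=(P[:,0]>.44)&(P[:,0]<.7)&(P[:,1]>.04)&(P[:,1]<.25)
    T=P[g&(z>.0035)&(z<.02)];r=cv2.minAreaRect(T[:,:2].astype(np.float32));print("  tray",len(T),r)
    R_=P[g&(z>.0085)&(z<.02)];
    for lo,hi in((.4,.56),(.56,.7)):
        L=R_[(R_[:,0]>lo)&(R_[:,0]<hi)][:,:2]
        if len(L)>10:d,o=fit(L);print("  rim",len(L),np.degrees(np.arctan2(d[1],d[0])),o)
    h=(P[:,0]>.5)&(P[:,0]<.66)&(P[:,1]>.22)&(P[:,1]<.36)&(z>.026)&(z<.04)
    H=P[h];print("  handle",len(H),cv2.minAreaRect(H[:,:2].astype(np.float32)),np.median(H,0))
E
```

```text
scene0 sorter 824 ((0.5419661998748779, -0.19912414252758026), (0.22942937910556793, 0.22003047168254852), 76.73088836669922) ztop [0.13175712 0.13437045]
  rail 264 76.61678 [ 0.4431567  -0.18692495] at y=-.2 x 0.44004583
  rail 214 76.01276 [ 0.6463816  -0.21022877] at y=-.2 x 0.64892954
  tray 1479 ((0.5712074041366577, 0.14508365094661713), (0.20997826755046844, 0.2560681998729706), 89.94794464111328)
  rim 78 80.39004 [0.47798857 0.15988398]
  rim 81 81.01106 [0.6418324 0.1483722]
  handle 31 ((0.5796695351600647, 0.27826830744743347), (0.019031884148716927, 0.02706458792090416), 89.25254821777344) [0.58298118 0.27790805 0.03265519]
side0 sorter 462 ((0.537904679775238, -0.21569527685642242), (0.19920580089092255, 0.2124636471271515), 76.60214233398438) ztop [0.13024102 0.13231864]
  rail 96 76.228905 [ 0.4406033  -0.18763979] at y=-.2 x 0.43757394
  rail 70 77.358734 [ 0.6442199  -0.20588644] at y=-.2 x 0.6455401
  tray 243 ((0.5662242770195007, 0.1601429432630539), (0.17355844378471375, 0.19326578080654144), 82.13565826416016)
  rim 16 81.44094 [0.477868   0.16621384]
  rim 18 81.06714 [0.63879037 0.13616918]
  handle 11 ((0.5803948044776917, 0.2798561453819275), (0.01841498166322708, 0.017715321853756905), 79.17259216308594) [0.58031688 0.27683711 0.02941942]
```

```bash
cat > goal.py <<'E'
import sys
from h import *
# goal.py gx gy gz yaw(tool y angle, deg): grasp point target; prints turn about tool z then shift in tool axes (after turn), cm
gx,gy,gz,yaw=map(float,sys.argv[1:5]);s=arm.read_state()
q=s["ee_rot"];Rm=R.from_quat(np.r_[q[1:],q[0]]).as_matrix()
y=np.radians(yaw);Y=np.array([np.cos(y),np.sin(y),0]);Zt=np.array([0,0,-1.]);Rt=np.stack([np.cross(Y,Zt),Y,Zt],1)
rv=R.from_matrix(Rm.T@Rt).as_rotvec(degrees=True)
g=s["position"]+.155*Rm[:,2]
print("t",s["time"],"grasp",g.round(4),"F",s["wrist_force"].round(1),"gap",round(s["finger_gap"],3),"\nturn",rv.round(2),"shift",(Rt.T@(np.array([gx,gy,gz+.155])-s["position"])*100).round(2))
E
python3 -m pendant '[[[0,0,-5.8,0,0,0,8.54],[0,0,-5.8,0,0,0,8.54],[0,0,-5.7,0,0,0,8.54],[0,0,0,-3.6,-3.1,0,8.54],[0,0,0,-3.6,-3.1,0,8.54]]]'
python3 -m pendant '[[[0,0,0,-3.6,-3.1,0.5,8.54],[0,0,0,-3.6,-3.1,2,8.54],[0,0,0,-3.6,-3.1,2,8.54],[0,0,0,-3.6,-3.1,2,8.54],[0,0,0,-3.6,-3.1,2,8.54]]]'
python3 -m pendant '[[[0,0,0,-3.6,-3.1,2,8.54],[0,0,0,-3.6,0,2,8.54],[0,0,0,0,0,0,8.54],[0,0,0,0,0,0,8.54]]]'
python3 goal.py .581 .278 .026 80.8
python3 - <<'E'
from h import *
c=arm.camera("wrist");save(c,"w1");print(c["T"].round(3).tolist())
E
```

```text
time: 0.6
position: [0.3617, 0.5314, 0.404]
ee_rot: [-0.0, 0.078, 0.997, -0.0]
wrist_force: [1.9, 0.1, -0.4]
finger_gap: 1.006
time: 1.1
position: [0.5124, 0.3522, 0.3212]
ee_rot: [-0.0, 0.08, 0.997, -0.0]
wrist_force: [1.3, -0.1, -1.0]
finger_gap: 1.0
time: 1.5
position: [0.577, 0.3123, 0.2815]
ee_rot: [-0.001, 0.081, 0.997, -0.001]
wrist_force: [-0.6, -0.0, 0.3]
finger_gap: 0.996
t 1.5 grasp [0.5767 0.3122 0.1265] F [-0.6 -0.   0.3] gap 0.996 
turn [-0.07 -0.1  -0.09] shift [-0.95 -3.32 10.05]
[[0.161, 0.94, 0.3, 0.499], [0.987, -0.154, -0.049, 0.324], [-0.0, 0.304, -0.953, 0.25], [0.0, 0.0, 0.0, 1.0]]
```

View pics/w1.png

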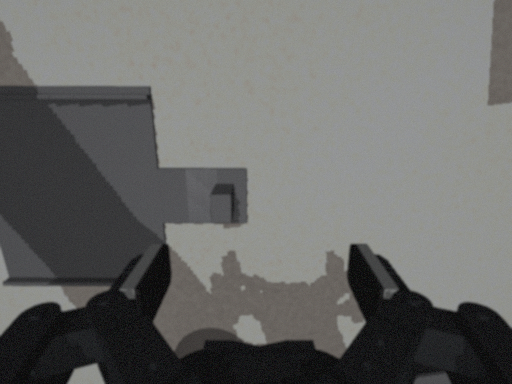

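The wrist view shows the handle post at about (223,203), the tongue at u 160–247, and the rim edge at v≈95. I'll measure from here.

```bash
cat > hand.py <<'E'
from h import *
c=load("w1");P=cloud(c);z=P[...,2];v,u=np.mgrid[:384,:512]
m=(abs(u-223)<25)&(abs(v-203)<35)&(z>.027)&(z<.04)
H=P[m];r=cv2.minAreaRect(H[:,:2].astype(np.float32));print("handle",len(H),r,np.median(H,0),H.mean(0))
m=(v<250)&(u<255)&(z>.0025)&(z<.02);T=P[m];print(np.percentile(z[(v<250)&(u>300)],[5,50,95]))
for nm,mm in(("rim1",(v<110)&(u<150)&(z>.008)&(z<.02)),("rim2",(v>260)&(u<130)&(v<295)&(z>.008)&(z<.02))):
    Q=P[mm][:,:2].astype(np.float32)
    if len(Q)>20: d=cv2.fitLine(Q,cv2.DIST_HUBER,0,.01,.01).ravel();print(nm,len(Q),np.degrees(np.arctan2(d[1],d[0])),d[2:],Q.min(0),Q.max(0))
E
python3 hand.py
```

```text
handle 650 ((0.5809882879257202, 0.28083422780036926), (0.016095302999019623, 0.02484198845922947), 80.21037292480469) [0.57988024 0.28120235 0.03148263] [0.58014987 0.28128809 0.03131391]
[-0.00146339 -0.00032129  0.00081923]
rim1 759 80.57651 [0.4824135  0.18775488] [0.4718413  0.13126868] [0.4929136  0.24061508]
rim2 573 80.803474 [0.6343952  0.10892529] [0.62641555 0.06571832] [0.6466023 0.165735 ]
```

```bash
python3 -m pendant '[[[0,0,0,-0.9,-3.0,0,6],[0,0,0,0,0,4,6],[0,0,0,0,0,3,6],[0,0,0,0,0,2,6],[0,0,0,0,0,1,6]]]' 60
python3 -m pendant '[[[0,0,0,0,0,0,6],[0,0,0,0,0,0,6]]]'
python3 goal.py .581 .281 .026 80.6
```

```text
time: 2.05
position: [0.5791, 0.2831, 0.1816]
ee_rot: [-0.001, 0.079, 0.997, -0.0]
wrist_force: [-0.5, 0.2, -0.5]
finger_gap: 0.704
time: 2.25
position: [0.581, 0.2827, 0.184]
ee_rot: [0.001, 0.08, 0.997, 0.001]
wrist_force: [0.3, -0.3, 0.5]
finger_gap: 0.704
t 2.25 grasp [0.5812 0.2828 0.029 ] F [ 0.3 -0.3  0.5] gap 0.704 
turn [0.08 0.07 0.24] shift [-0.03 -0.16  0.3 ]
```

```bash
python3 -m pendant '[[[0,0,0,0,-0.1,0.15,4],[0,0,0,0,0,0,2.5],[0,0,0,0,0,0,1],[0,0,0,0,0,0,0],[0,0,0,0,0,0,0]]]' 60
python3 -m pendant '[[[0,0,0,0,0,0,0],[0,0,0,0,0,0,0],[0,0,0,0,0,0,0]]]'
python3 -m pendant '[[[0,0,0,0,0,-1,0],[0,0,0,0,0,-2,0],[0,0,0,0,0,-2,0],[0,0,0,0,0,0,0],[0,0,0,0,0,0,0]]]'
python3 goal.py .581 .281 .026 80.6
```

```text
time: 2.75
position: [0.5812, 0.2808, 0.1821]
ee_rot: [0.001, 0.08, 0.997, 0.0]
wrist_force: [0.1, -1.0, 5.4]
finger_gap: 0.173
time: 3.05
position: [0.5812, 0.2808, 0.1821]
ee_rot: [0.001, 0.08, 0.997, 0.0]
wrist_force: [-0.7, -0.2, 5.8]
finger_gap: 0.174
time: 3.55
position: [0.5807, 0.2807, 0.2314]
ee_rot: [0.0, 0.08, 0.997, 0.0]
wrist_force: [-0.3, -0.1, -2.0]
finger_gap: 0.172
t 3.55 grasp [0.5808 0.2808 0.0764] F [-0.3 -0.1 -2. ] gap 0.172 
turn [0.03 0.02 0.18] shift [-0.02  0.03  5.04]
```

```bash
python3 -m pendant '[[[0,0,0,0,0,-2,0],[0,0,0,0,0,-4,0],[0,0,2,0,0,-4,0],[0,0,2.1,0,0,-4,0],[0,0,0,0,0,-4,0]]]'
python3 -m pendant '[[[0,0,0,-0.5,-1.5,-4,0],[0,0,0,-1,-3.5,-2.5,0],[0,0,0,-1,-4,-1,0],[0,0,0,-1,-4,0,0],[0,0,0,-1,-4,0,0]]]'
python3 -m pendant '[[[0,0,0,-1,-4,0,0],[0,0,0,-1,-4,0,0],[0,0,0,-1,-4,0,0],[0,0,0,-1,-4,0,0],[0,0,0,-1,-4,0,0]]]'
python3 -m pendant '[[[0,0,0,-1,-4,0,0],[0,0,0,-1,-4,0,0],[0,0,0,-1,-4,0,0],[0,0,0,-1,-4,0,0],[0,0,0,-1,-3,0,0]]]'
python3 -m pendant '[[[0,0,0,-0.5,-1.5,0,0],[0,0,0,0,0,0,0],[0,0,0,0,0,0,0],[0,0,0,0,0,0,0]]]'
python3 goal.py .59 -.32 .33 76.5
python3 - <<'E'
from h import *
c=arm.camera("wrist");save(c,"w2")
E
```

```text
time: 4.05
position: [0.5803, 0.2806, 0.4112]
ee_rot: [-0.001, 0.116, 0.993, -0.001]
wrist_force: [-0.2, 0.3, -0.3]
finger_gap: 0.174
time: 4.55
position: [0.5851, 0.1034, 0.4853]
ee_rot: [-0.001, 0.116, 0.993, -0.0]
wrist_force: [1.0, -0.5, -1.3]
finger_gap: 0.173
time: 5.05
position: [0.5876, -0.1027, 0.4847]
ee_rot: [-0.001, 0.116, 0.993, -0.0]
wrist_force: [0.2, -0.2, -1.5]
finger_gap: 0.172
time: 5.55
position: [0.5919, -0.3005, 0.4845]
ee_rot: [-0.001, 0.117, 0.993, -0.0]
wrist_force: [1.1, 0.1, -1.7]
finger_gap: 0.175
time: 5.95
position: [0.595, -0.3111, 0.4858]
ee_rot: [-0.0, 0.114, 0.993, 0.001]
wrist_force: [-0.5, 0.8, -1.0]
finger_gap: 0.173
t 5.95 grasp [ 0.595  -0.3109  0.3308] F [-0.5  0.8 -1. ] gap 0.173 
turn [ 0.09 -0.04  0.35] shift [ 0.28 -0.98  0.08]
```

View pics/w2.png

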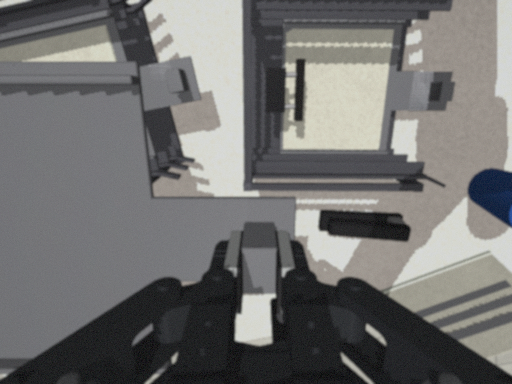

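Clear view: the sorter's back wall is at u≈246–285, side rails at v≈5–20 and v≈155–190, and its inner tray's handle at (435,90). The held tray's rim is at v≈72, its front edge at u≈150. I'll measure both.

```bash
cat > m2.py <<'E'
from h import *
c=load("w2");P=cloud(c);z=P[...,2];v,u=np.mgrid[:384,:512]
a=np.radians(76.5);ex=-np.array([np.cos(a),np.sin(a)]);ey=np.array([-ex[1],ex[0]])
o=np.array([.540,-.206])
X=(P[...,:2]-o)@ex;Y=(P[...,:2]-o)@ey
near=(u>240)&(abs(X)<.16)&(abs(Y)<.14)&(c["z_map"]>0)
print("zhist",np.histogram(z[near],bins=np.arange(0,.15,.006)))
for zl,zh in((.122,.14),(.104,.122),(.06,.082)):
  for s in(-1,1):
    m=near&(z>zl)&(z<zh)&(Y*s>.07)&(X<.08)&(X>-.09)
    if m.sum()>30:
        Q=np.stack([X[m],Y[m]],1).astype(np.float32);d=cv2.fitLine(Q,cv2.DIST_HUBER,0,.01,.01).ravel()
        print(zl,s,m.sum(),"ang",np.degrees(np.arctan(d[1]/d[0])).round(2),"Y pct",np.percentile(Q[:,1],[2,25,50,75,98]).round(4),"med z",np.median(z[m]).round(4),"vmin",v[m].min())
m=near&(z>.1)&(abs(Y)<.08)&(X>.05);print("back X",np.percentile(X[m],[2,50,98]) if m.any() else None)
m=near&(z>.05)&(z<.064)&(X<-.1)&(abs(Y)<.05);H=np.stack([X[m],Y[m]],1);print("inner handle X,Y",cv2.minAreaRect(H.astype(np.float32)))
# held tray
b=(z>.28)&(z<.34)
for nm,mm in(("rim top",b&(u<135)&(v<110)&(z>.312)),):
    Q=np.stack([X[mm],Y[mm]],1).astype(np.float32);d=cv2.fitLine(Q,cv2.DIST_HUBER,0,.01,.01).ravel();print(nm,mm.sum(),"ang",np.degrees(np.arctan(d[1]/d[0])),"Y",np.percentile(Q[:,1],[2,50,98]))
g=np.array([.595,-.311]);print("grasp XY",(g-o)@ex,(g-o)@ey)
for (uu,vv) in((20,72),(120,72),(20,150),(140,150),(140,300),(60,300),(230,215)):print((uu,vv),P[vv,uu].round(4),X[vv,uu].round(4),Y[vv,uu].round(4))
# front edge of tray
E=[]
for vv in range(100,190,5):
    r=b[vv,:300];uu=np.where(r)[0].max();E.append((X[vv,uu],Y[vv,uu]))
E=np.array(E,np.float32);d=cv2.fitLine(E,cv2.DIST_HUBER,0,.01,.01).ravel();print("front edge ang",np.degrees(np.arctan(d[0]/d[1])),E[:,0].mean())
E
python3 m2.py
```

```text
zhist (array([1962, 3283,    0,  333, 8516, 7474,  260,   56,   51,  263, 1777,
        995,  169, 1379,    3,    5,   12, 2937, 1631,  843,   43, 2141,
        904,    0]), array([0.   , 0.006, 0.012, 0.018, 0.024, 0.03 , 0.036, 0.042, 0.048,
       0.054, 0.06 , 0.066, 0.072, 0.078, 0.084, 0.09 , 0.096, 0.102,
       0.108, 0.114, 0.12 , 0.126, 0.132, 0.138, 0.144]))
0.122 1 1350 ang 0.1 Y pct [0.0985 0.0995 0.1021 0.1046 0.107 ] med z 0.1315 vmin 181
0.104 -1 1871 ang 0.33 Y pct [-0.0861 -0.0837 -0.0813 -0.0789 -0.0769] med z 0.1076 vmin 0
0.104 1 2638 ang -0.45 Y pct [0.0791 0.0839 0.0893 0.0931 0.097 ] med z 0.1082 vmin 161
0.06 -1 1355 ang 0.33 Y pct [-0.0855 -0.0833 -0.081  -0.0787 -0.0769] med z 0.0657 vmin 11
0.06 1 952 ang -0.23 Y pct [0.079  0.0809 0.0833 0.0854 0.0878] med z 0.0657 vmin 154
back X [0.05081234 0.07853187 0.10428773]
inner handle X,Y ((-0.14398229122161865, 0.0008042370900511742), (0.017213625833392143, 0.022886132821440697), 0.9941258430480957)
rim top 1308 ang -0.044772334 Y [-0.00590226 -0.00394658 -0.00207389]
grasp XY 0.08925934662968125 0.07799210882674223
(20, 72) [ 0.4868 -0.3965  0.3071] 0.1977 -0.0073
(120, 72) [ 0.497  -0.3527  0.3071] 0.1527 -0.0076
(20, 150) [ 0.5194 -0.4127  0.3073] 0.2058 0.0283
(140, 150) [ 0.5326 -0.3558  0.3078] 0.1474 0.0278
(140, 300) [ 0.574  -0.3469  0.3695] 0.129 0.066
(60, 300) [ 0.6047 -0.4308  0.3067] 0.2035 0.1154
(230, 215) [ 0.576  -0.3224  0.3065] 0.1048 0.0622
front edge ang -0.13589095 0.144914
```

```bash
cat >> m2.py <<'E'
print("----")
for zl,zh in((.104,.112),(.062,.07)):
  for s in(-1,1):
    B=[]
    for x in np.arange(-.085,.07,.005):
        m=near&(z>zl)&(z<zh)&(Y*s>.07)&(Y*s<.09)&(abs(X-x)<.0025)
        if m.sum()>5:B.append((x,np.percentile(Y[m]*s,3)*s))
    B=np.array(B);p,cov=np.polyfit(B[:,0],B[:,1],1,cov=True);print(zl,s,len(B),"slope deg",np.degrees(p[0]),"+-",np.degrees(cov[0,0]**.5),"Y at 0",p[1])
m=near&(z>.126)&(Y>.09)&(Y<.115);B=[(x,np.percentile(Y[m&(abs(X-x)<.0025)],50)) for x in np.arange(-.08,.08,.005) if (m&(abs(X-x)<.0025)).sum()>5];print("top rail",np.degrees(np.polyfit(*np.array(B).T,1)[0]))
E
python3 m2.py | sed -n '/----/,$p'
```

```text
----
0.104 -1 32 slope deg 0.1343935252032326 +- 0.024932421271231034 Y at 0 -0.07704488326033458
0.104 1 32 slope deg 0.10928584408248429 +- 0.035975126825683934 Y at 0 0.07919984961440422
0.062 -1 32 slope deg 0.15158872669818707 +- 0.025080181520295737 Y at 0 -0.0770318001607676
0.062 1 32 slope deg -0.16786675030922443 +- 0.04282594944157795 Y at 0 0.07922990157576354
top rail -0.04839126792262387
```

```bash
python3 -m pendant '[[[0,0,0,0.3,1.5,0,0],[0,0,0,0.65,3.5,0,0],[0,0,0,0.65,4,0,0],[0,0,0,0.65,4,0,0],[0,0,0,0.65,4,0,0]]]'
python3 -m pendant '[[[0,0,0,0.65,4,0,0],[0,0,0,0.65,4,0,0],[0,0,0,0.65,4,0,0],[0,0,0,0.65,4,0,0],[0,0,0,0.65,4,0,0]]]'
python3 -m pendant '[[[0,0,0,0.65,4,1,0],[0,0,0,0.5,3,3,0],[0,0,0,0,0.4,3,0],[0,0,0,0,0,3,0],[0,0,0,0,0,3,0]]]'
python3 -m pendant '[[[0,0,0,0,0,2,0],[0,0,0,0,0,0,0],[0,0,0,0,0,0,0],[0,0,0,0,0,0,0]]]'
python3 goal.py .624 .139 .0985 76.6;python3 goal.py .624 .139 .0985 76.6
```

```text
time: 6.5
position: [0.605, -0.1376, 0.4865]
ee_rot: [0.0, 0.115, 0.993, 0.0]
wrist_force: [0.7, 0.6, -0.2]
finger_gap: 0.173
time: 7.0
position: [0.6187, 0.0645, 0.4867]
ee_rot: [0.0, 0.115, 0.993, 0.0]
wrist_force: [1.8, -0.2, -0.8]
finger_gap: 0.176
time: 7.5
position: [0.6244, 0.1381, 0.3555]
ee_rot: [0.0, 0.114, 0.993, 0.001]
wrist_force: [0.8, 0.0, -1.1]
finger_gap: 0.172
time: 7.9
position: [0.6259, 0.1363, 0.3381]
ee_rot: [0.001, 0.116, 0.993, 0.001]
wrist_force: [0.6, 0.2, -1.6]
finger_gap: 0.175
t 7.9 grasp [0.6263 0.1365 0.1831] F [ 0.6  0.2 -1.6] gap 0.175 
turn [0.1  0.14 0.12] shift [0.24 0.22 8.46]
t 7.9 grasp [0.6263 0.1365 0.1831] F [ 0.6  0.2 -1.6] gap 0.175 
turn [0.1  0.14 0.12] shift [0.24 0.22 8.46]
```

```bash
python3 -m pendant '[[[0,0,0,0.2,0,2,0],[0,0,0,0,0,3,0],[0,0,0,0,0,2.4,0],[0,0,0,0,0,1,0],[0,0,0,0,0,0,0]]]'
for i in 1 2 3; do python3 -m pendant '[[[0,0,0,0,0,0,0]]]'>/dev/null; python3 goal.py .624 .139 .0985 76.6;done
python3 - <<'E'
from h import *
for n in("scene","side"): save(arm.camera(n),n+"3")
a=[cv2.resize(cv2.imread(f"pics/{n}3.png")[r[0]:r[1],r[2]:r[3]],(400,400)) for n,r in(("scene",(110,290,170,400)),("side",(110,270,170,330)))]
cv2.imwrite("pics/pre.png",np.hstack(a))
E
```

```text
time: 8.4
position: [0.6235, 0.1361, 0.252]
ee_rot: [-0.0, 0.116, 0.993, -0.0]
wrist_force: [-0.5, -0.1, -1.4]
finger_gap: 0.171
t 8.5 grasp [0.6247 0.1363 0.0988] F [-0.4 -0.1 -0.8] gap 0.176 
turn [0.07 0.12 0.08] shift [0.1  0.27 0.03]
t 8.6 grasp [0.6248 0.1363 0.099 ] F [-0.7  1.2 -1.1] gap 0.178 
turn [0.09 0.15 0.07] shift [0.1  0.27 0.05]
t 8.7 grasp [0.6245 0.1362 0.0986] F [ 0.4  0.3 -1.4] gap 0.172 
turn [0.07 0.11 0.08] shift [0.08 0.28 0.01]
```

View pics/pre.png

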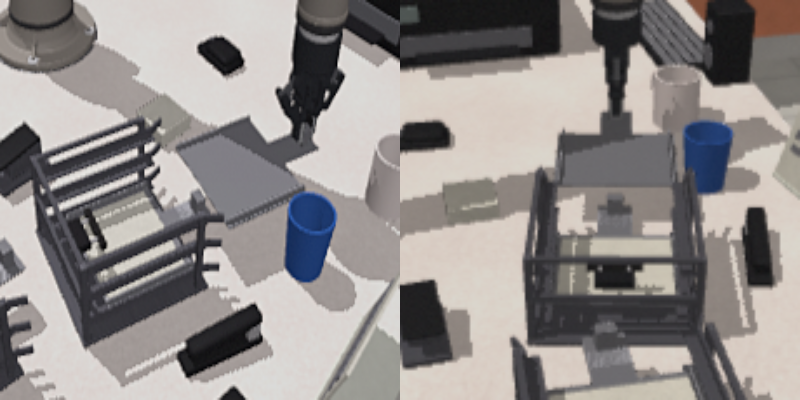

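Tray is level, lined up with the mouth in both views, and clear of the pen cup. Sliding in.

```bash
python3 -m pendant '[[[0,0,0,0.1,-1,0,0],[0,0,0,0,-1.5,0,0],[0,0,0,0,-1,0,0],[0,0,0,0,-1,0,0],[0,0,0,0,-1,0,0]]]'
python3 -m pendant '[[[0,0,0,0,-1,0,0],[0,0,0,0,-1,0,0],[0,0,0,0,-1,0,0],[0,0,0,0,-0.5,0,0],[0,0,0,0,0,0,0]]]'
python3 goal.py .5774 -.0550 .0985 76.6
```

```text
time: 9.3
position: [0.6097, 0.0813, 0.2522]
ee_rot: [-0.0, 0.116, 0.993, -0.0]
wrist_force: [-0.0, -0.6, -0.7]
finger_gap: 0.177
time: 9.8
position: [0.6017, 0.0475, 0.2522]
ee_rot: [-0.0, 0.117, 0.993, -0.0]
wrist_force: [0.3, -0.3, -0.7]
finger_gap: 0.173
t 9.8 grasp [0.6017 0.0475 0.0972] F [ 0.3 -0.3 -0.7] gap 0.173 
turn [-0.02 -0.   -0.  ] shift [-1.000e-02 -1.054e+01 -1.300e-01]
```

```bash
python3 -m pendant '[[[0,0,0,0,-1,0,0],[0,0,0,0,-1.5,0,0],[0,0,0,0,-1.5,0,0],[0,0,0,0,-1.5,0,0],[0,0,0,0,-1,0,0]]]'
python3 -m pendant '[[[0,0,0,0,-0.5,0,0],[0,0,0,0,0,0,0],[0,0,0,0,0,0.2,0],[0,0,0,0,0,0,0]]]'
python3 goal.py .5774 -.0550 .0945 76.6
python3 -m pendant '[[[0,0,0,0,0,0.1,0],[0,0,0,0,0,0,0]]]'
python3 goal.py .5774 -.0550 .0945 76.6
```

```text
time: 10.3
position: [0.5863, -0.0171, 0.2522]
ee_rot: [-0.0, 0.117, 0.993, -0.0]
wrist_force: [0.6, -0.3, -0.9]
finger_gap: 0.171
time: 10.7
position: [0.5858, -0.0186, 0.2499]
ee_rot: [-0.0, 0.115, 0.993, 0.0]
wrist_force: [-0.1, -0.4, -1.0]
finger_gap: 0.18
t 10.7 grasp [ 0.5858 -0.0185  0.0949] F [-0.1 -0.4 -1. ] gap 0.18 
turn [ 0.03 -0.02  0.16] shift [-0.02 -3.74  0.04]
time: 10.9
position: [0.5858, -0.019, 0.249]
ee_rot: [-0.0, 0.116, 0.993, 0.0]
wrist_force: [-0.2, -0.1, -0.7]
finger_gap: 0.175
t 10.9 grasp [ 0.5858 -0.0189  0.094 ] F [-0.2 -0.1 -0.7] gap 0.175 
turn [ 0.01 -0.01  0.13] shift [-0.02 -3.7  -0.05]
```

```bash
python3 -m pendant '[[[0,0,0,0,0,0.1,0],[0,0,0,0,0,0,0],[0,0,0,0,0,0,0]]]' |grep -E "pos|force"
python3 -m pendant '[[[0,0,0,0,0,0.05,0],[0,0,0,0,0,0,0],[0,0,0,0,0,0,0]]]' |grep -E "pos|force"
python3 -m pendant '[[[0,0,0,0,0,0,0]]]' |grep -E "pos|force"
```

```text
position: [0.5858, -0.0194, 0.2482]
wrist_force: [-0.9, 0.8, -1.0]
position: [0.5858, -0.0194, 0.2479]
wrist_force: [-1.3, 1.4, 2.0]
position: [0.5858, -0.0194, 0.2479]
wrist_force: [0.1, 0.9, 2.8]
```

The tray has touched the ledges (wrist z force up about 3 N). Now I'll feel for the buffer.

```bash
python3 -m pendant '[[[0,0,0,0,-0.5,-0.02,0],[0,0,0,0,-0.3,0,0],[0,0,0,0,0,0,0]]]' |grep -E "pos|force"
python3 -m pendant '[[[0,0,0,0,-0.3,0,0],[0,0,0,0,0,0,0]]]' |grep -E "pos|force"
python3 -m pendant '[[[0,0,0,0,-0.3,0,0],[0,0,0,0,0,0,0]]]' |grep -E "pos|force"
python3 -m pendant '[[[0,0,0,0,-0.2,0,0],[0,0,0,0,0,0,0]]]' |grep -E "pos|force"
python3 goal.py .5774 -.0550 .0945 76.6
```

```text
position: [0.5838, -0.0283, 0.2479]
wrist_force: [0.2, -2.0, 1.1]
position: [0.5833, -0.0307, 0.248]
wrist_force: [-0.3, 0.4, 0.4]
position: [0.5825, -0.0335, 0.248]
wrist_force: [0.9, -0.1, 1.9]
position: [0.5821, -0.0353, 0.248]
wrist_force: [-0.0, 1.3, 1.3]
t 12.5 grasp [ 0.5821 -0.0353  0.093 ] F [-0.   1.3  1.3] gap 0.174 
turn [0.   0.01 0.08] shift [-0.   -2.03 -0.15]
```

```bash
python3 -m pendant '[[[0,0,0,0,-0.2,0,0],[0,0,0,0,0,0,0]]]' |grep -E "pos|force"
python3 -m pendant '[[[0,0,0,0,-0.2,0,0],[0,0,0,0,0,0,0]]]' |grep -E "pos|force"
python3 -m pendant '[[[0,0,0,0,-0.2,0,0],[0,0,0,0,0,0,0]]]' |grep -E "pos|force"
```

```text
position: [0.5816, -0.0372, 0.2479]
wrist_force: [0.4, 1.2, 2.0]
position: [0.5811, -0.0392, 0.2479]
wrist_force: [0.8, 0.3, 3.0]
position: [0.5807, -0.0412, 0.2479]
wrist_force: [1.0, 2.0, 1.8]
```

```bash
python3 -m pendant '[[[0,0,0,0,-0.2,0,0],[0,0,0,0,0,0,0]]]' |grep -E "pos|force"
python3 -m pendant '[[[0,0,0,0,-0.2,0,0],[0,0,0,0,0,0,0]]]' |grep -E "pos|force"
```

```text
position: [0.5803, -0.0427, 0.2479]
wrist_force: [1.1, 2.8, 2.9]
position: [0.5801, -0.0435, 0.248]
wrist_force: [1.0, 6.4, 1.9]
```

Contact at y≈-0.043. I'll keep pushing in small steps.

```bash
python3 -m pendant '[[[0,0,0,0,-0.15,0,0],[0,0,0,0,0,0,0]]]' |grep -E "pos|force"
python3 -m pendant '[[[0,0,0,0,-0.15,0,0],[0,0,0,0,0,0,0]]]' |grep -E "pos|force"
python3 -m pendant '[[[0,0,0,0,-0.15,0,0],[0,0,0,0,0,0,0]]]' |grep -E "pos|force"
```

```text
position: [0.5798, -0.0446, 0.248]
wrist_force: [2.1, 7.1, 3.2]
position: [0.5795, -0.0457, 0.248]
wrist_force: [1.3, 8.6, 1.7]
position: [0.5792, -0.0469, 0.248]
wrist_force: [1.1, 8.0, 2.4]
```

```bash
python3 -m pendant '[[[0,0,0,0,-0.15,0,0],[0,0,0,0,0,0,0]]]' |grep -E "pos|force"
python3 -m pendant '[[[0,0,0,0,-0.1,0,0],[0,0,0,0,0,0,0],[0,0,0,0,0,0,0]]]' |grep -E "pos|force"
python3 -m pendant '[[[0,0,0,0,0,0,0]]]' |grep -E "pos|force|gap"
```

```text
position: [0.5789, -0.0482, 0.248]
wrist_force: [2.3, 8.5, 2.0]
position: [0.5787, -0.049, 0.248]
wrist_force: [2.3, 9.2, 2.5]
position: [0.5787, -0.0489, 0.248]
wrist_force: [1.5, 8.9, 2.4]
finger_gap: 0.175
```

```bash
python3 -m pendant '[[[0,0,0,0,-0.1,0,0],[0,0,0,0,0,0,0],[0,0,0,0,0,0,0]]]' |grep -E "pos|force"
python3 -m pendant '[[[0,0,0,0,0,0,0]]]' |grep -E "pos|force|gap"
```

```text
position: [0.5785, -0.0498, 0.248]
wrist_force: [2.0, 10.0, 2.7]
position: [0.5785, -0.0498, 0.248]
wrist_force: [2.3, 10.3, 1.8]
finger_gap: 0.172
```

```bash
python3 -m pendant '[[[0,0,0,0,0.12,0,0],[0,0,0,0,0,0,0]]]' |grep -E "pos|force"
python3 -m pendant '[[[0,0,0,0,0.1,0,0],[0,0,0,0,0,0,0],[0,0,0,0,0,0,0]]]' |grep -E "pos|force"
```

```text
position: [0.5786, -0.0495, 0.248]
wrist_force: [2.1, 7.3, 3.0]
position: [0.5786, -0.0494, 0.248]
wrist_force: [0.7, 5.6, 3.7]
```

```bash
python3 -m pendant '[[[0,0,0,0,0.1,0,0],[0,0,0,0,0,0,0],[0,0,0,0,0,0,0]]]' |grep -E "pos|force"
python3 -m pendant '[[[0,0,0,0,0.06,0,0],[0,0,0,0,0,0,0],[0,0,0,0,0,0,0]]]' |grep -E "pos|force"
```

```text
position: [0.5787, -0.0492, 0.248]
wrist_force: [0.7, 5.3, 3.8]
position: [0.5787, -0.0491, 0.2479]
wrist_force: [-0.5, 3.2, 5.0]
```

```bash
python3 -m pendant '[[[0,0,0,0,0.07,-0.03,0],[0,0,0,0,0,0,0],[0,0,0,0,0,0,0]]]' |grep -E "pos|force"
python3 -m pendant '[[[0,0,0,0,0,0,2.2],[0,0,0,0,0,0,3],[0,0,0,0,0,0,4],[0,0,0,0,0,0,4],[0,0,0,0,0,0,4]]]'
python3 -m pendant '[[[0,0,0,0,0,-0.5,4],[0,0,0,0,0,-1.5,4],[0,0,0,0,0,-2.5,4],[0,0,0,0,0,-3,4],[0,0,0,0,0,-3,4]]]'
python3 -m pendant '[[[0,0,0,0,0,-3,4],[0,0,0,0,1,-3,4],[0,0,0,0,2,-3,4],[0,0,0,0,2,0,4],[0,0,0,0,0,0,4]]]'
python3 - <<'E'
from h import *
for n in("scene","side","wrist"): save(arm.camera(n),n+"4")
a=[cv2.resize(cv2.imread(f"pics/scene4.png")[110:290,170:400],(400,400)),cv2.resize(cv2.imread("pics/wrist4.png"),(400,400))]
cv2.imwrite("pics/post.png",np.hstack(a))
E
```

```text
position: [0.5788, -0.049, 0.248]
wrist_force: [0.4, 0.1, 1.5]
time: 17.0
position: [0.5789, -0.0482, 0.2481]
ee_rot: [-0.0, 0.116, 0.993, -0.0]
wrist_force: [-0.2, -0.2, -0.8]
finger_gap: 0.469
time: 17.5
position: [0.5789, -0.0483, 0.3555]
ee_rot: [0.0, 0.116, 0.993, 0.0]
wrist_force: [0.4, -0.2, 0.5]
finger_gap: 0.464
time: 18.0
position: [0.5908, 0.0037, 0.4456]
ee_rot: [0.002, 0.114, 0.994, 0.001]
wrist_force: [0.4, 0.8, -0.8]
finger_gap: 0.469
```

View pics/post.png

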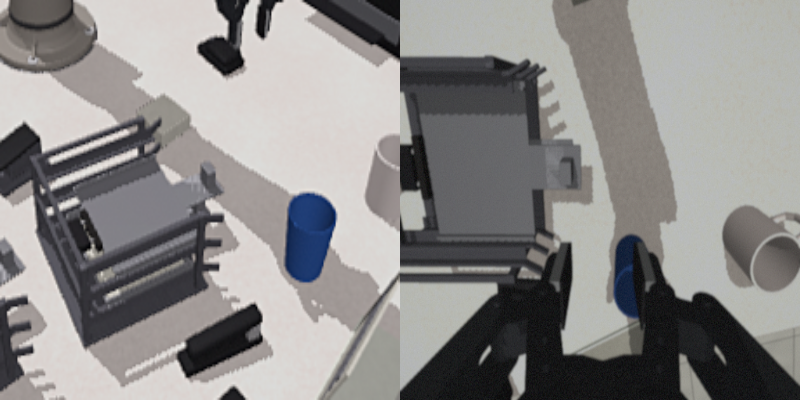

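The tray sits on the middle rails, released, with its rear edge against the buffer bar, and nothing else has moved. I'll check the buffer's travel from the before and after depth maps.

```bash
python3 - <<'E'
from h import *
a=np.radians(76.6);ex=-np.array([np.cos(a),np.sin(a)]);ey=np.array([-ex[1],ex[0]]);o=np.array([.5411,-.2063])
for n in("w2","wrist4","scene0","scene4"):
    c=load(n);P=cloud(c);z=P[...,2];X=(P[...,:2]-o)@ex;Y=(P[...,:2]-o)@ey;ok=c["z_map"]>0
    m=ok&(abs(Y)<.03)&(X>.02)&(X<.1)&(z>.073)&(z<.1)
    print(n,m.sum(),"buffer X pct",np.percentile(X[m],[1,5,50]).round(4),"z",np.median(z[m]).round(3))
    h,e=np.histogram(X[m],bins=np.arange(.02,.1,.004));print(h)
    m=ok&(abs(Y)<.05)&(X<-.1)&(X>-.2)&(z>.088)&(z<.105)
    if m.sum()>8:print(" handle",cv2.minAreaRect(np.stack([X[m],Y[m]],1).astype(np.float32)),np.median(z[m]))
    m=ok&(abs(Y)<.06)&(X<.03)&(X>-.09);print(" sheet z",np.median(z[m]), "front half/rear half",np.median(z[m&(X<-.05)]),np.median(z[m&(X>-.02)]))
E
```

```text
w2 1461 buffer X pct [0.0376 0.039  0.0626] z 0.08
[  0   0   0   0 118 192 184  38  45  55 152 155 157 147 160  58   0   0
   0]
 sheet z 0.03013247021148599 front half/rear half 0.029846056533233162 0.03020287554489892
wrist4 1551 buffer X pct [0.0433 0.0438 0.0591] z 0.079
[  0   0   0   0   0 106 307 184  72 225 163 162 149 114  62   7   0   0
   0]
 handle ((-0.16107256710529327, -0.00016452185809612274), (0.016212770715355873, 0.023694045841693878), 0.27201277017593384) 0.09739858847132482
 sheet z 0.0694987729013288 front half/rear half 0.06951962972531447 0.0694665557527257
scene0 210 buffer X pct [0.0373 0.039  0.0622] z 0.08
[ 0  0  0  0 16 23 32  5  7 12 19 24 22 21 21  8  0  0  0]
 sheet z 0.031193332495242476 front half/rear half 0.030936982909422983 0.03139791206874604
scene4 204 buffer X pct [0.0393 0.0455 0.0628] z 0.08
[ 0  0  0  0  3  1 21 23 26 11 22 23 24 23 24  3  0  0  0]
 handle ((-0.16021369397640228, -0.0006372071802616119), (0.01602339744567871, 0.026331527158617973), 0.09427502006292343) 0.0971613788570086
 sheet z 0.07078979188621037 front half/rear half 0.07080739113281337 0.07075358216343225
```

```bash
python3 -c "
from workcell import arm
print(arm.job_done(), arm.read_state()['time'])"
```

```text
the job is handed in; nothing more can be done
the job is handed in; nothing more can be done
```

The loose tray is now in the nearer sorter (sorter_a), on the middle rails above its existing tray. It is pushed home against the buffer and released, and the job is handed in at about 18 s of the 58 s allowed.

- **Push:** I gripped the handle front to back and found the buffer by feel. I pushed to about 10.6 N at most, eased the force off, opened the fingers and lifted clear.
- **Buffer travel:** The arm's own motion after the buffer began to give suggests about 6.3 mm. The fixed scene camera gives about 6.5 mm from its 5% depth readings. Its 1% readings gave only 2 mm, but they rest on a couple of stray points. The wrist camera gives 4.8–5.7 mm, but its two pictures come from different viewpoints, and fixed parts appear shifted a few millimetres between them. Taken together it is about 6 mm, give or take 1.
- **Seating:** The tray is level: its sheet top measures 69.5–71 mm, against 70 expected. The handle is within 1 mm of the centre line, and the tray's origin is about 31 mm before the slot point, inside the 5–35 mm range.
- **Surroundings:** In the pictures the other objects look undisturbed. The gripper is clear of everything, and wrist forces were near zero after release.

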